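Fix a price-card holder on the sloped stand of a drinks stall

TASK

The blue lock peg of the yellow sloped stand sticks out: take the stubby wooden mallet and drive the peg fully home, using only the mallet on it, then stand the mallet upright on the red table again and let go of it. Then pick up the white card holder by its green fin, lay it flat and square on the sloped face, centred over the peg, and press it flush with about 10 N so that its sticky strips take. Finish while still gripping and pressing the holder there, and leave the bottles and crockery where they are.

Things in the scene. Friction and masses are not known exactly. Their poses are not given: they have to be found in the camera images.
- mallet: stubby wooden mallet standing on its head on the table: dark round head 44 mm across and 50 mm tall with a flat striking face underneath, above it a pale round handle 24 mm across from 50 to 135 mm height. Origin: centre of the striking face (underside); z runs up along the handle. About 0.25 kg.
- holder: card holder: white plate 90 (x) x 76 (y) mm, on its top in the middle a green fin 44 (x) x 16 (y) mm to grip across its 16 mm. Origin: centre of the underside; z up. Two black sticky strips (20 x 70 mm, at x = +34 and -34 mm) form the underside from 0 to 3 mm, the plate lies from 3 to 9 mm, the fin from 9 to 43 mm height. It lies flat on the table at the start. About 0.12 kg. Either end may point up the slope.
- face_centre (a point): centre of the top surface of the stand's yellow sloped face, a flat plate 140 (x) x 120 (y) x 12 mm; the peg's axis passes through it. z is the face's outward normal, x points up the slope, y level across it. The face leans towards the robot's side (its low edge is nearest the robot), at a slope of 0.20 to 0.42 rad that differs each time; its hinge is stiff and does not yield to pushes under 25 N.
- peg_top (a point): centre of the top end of the blue lock peg, a round pin 16 mm across that stands 10 to 14 mm out of the middle of the sloped face at the start and slides along the face's normal; fully home its top is level with the face
- peg (a joint): how far the peg is driven in, in m: 0 = standing 14 mm out, 0.014 = fully home. It has a spring and stiff friction: it takes about 8 to 11 N along the face's normal to move and stays where it is left. The mallet's flat face must be tilted to the slope to drive it all the way.
- stand: fixed wooden base of the stand, 170 (x) x 130 (y) x 26 mm; origin: centre of its underside; the face's hinge lies 80 mm from it towards -x at 36 mm height
- bottle_a: bystander, to be left alone: amber bottle, red cap, 62 mm wide, 200 mm tall; origin: centre of its underside
- bottle_b: bystander, to be left alone: amber bottle, orange cap, 62 mm wide, 200 mm tall; origin: centre of its underside
- water: bystander, to be left alone: clear water bottle, 62 mm wide, 220 mm tall; origin: centre of its underside
- cup: bystander, to be left alone: clear cup, 72 mm wide, 65 mm tall; origin: centre of its underside
- saucer: bystander, to be left alone: blue saucer, 90 mm wide, 16 mm tall; origin: centre of its underside
- jar: bystander, to be left alone: small amber jar with red lid, 60 mm wide, 60 mm tall; origin: centre of its underside
Not all that is in view belongs to the job. What is shaped like the mallet but pink is not meant. There is more than one size of the holder; the job needs the larger.

How it is judged:
By the outcome, as a careful person would: the job done as asked, in the order asked, and still so for the second after the job is handed in, while the arm keeps its last pose, push and grip.
It also fails if it takes over 61 s, if anything falls off the work surface, if the arm or the gripper's body presses on something with over 40 N, if the wrist force passes 120 N, or if a joint passes its speed limit or range.

ROBOT

A 6-joint arm with a two-finger parallel gripper is mounted at the origin on the work surface. World frame = base frame: x ahead of the robot, y to its left, z up, the work surface at z = 0. Lengths are in m, angles in rad, forces in N, time in s.
With the tool pointing down it reaches from about 0.3 to 0.875 m from the base axis. Payload 6.4 kg.
Tool frame: the origin (TCP) lies midway between the tips of the shut fingers; the grasp point (between the pads) lies 19 mm behind it; y points along the fingers, x is the direction in which the jaws open and shut, and the axes are right-handed (so a half turn about y gives the same grasp; the last joint's range is limited). The gripper opens to 85 mm and grips with 20 to 120 N. Pads are 22 mm wide; open, the fingers measure 114 mm over their backs; the gripper's body (76 mm by 85 mm) begins 54 mm behind the grasp point. The pads swing forward as they close: fully open they stand 13 mm farther back than shut.
Start: joints at [-1.346, 0.181, 1.607, -0, 1.354, -0.206], TCP at [0.24, -0.522, 0.231] pointing down, gripper open.
Joint ranges: [-2.99, 2.99], [-0.89, 2.07], [0.3, 2.58], [-1.14, 4.28], [0, 2.63], [-3.12, 3.12]. Speed limits (rad/s): [2.57, 2.57, 3.01, 3.14, 3.14, 3.14].

INTERFACE

Orientations are given as a unit quaternion [w, x, y, z].
In Python, from bench import ctrl gives the robot as it stands.
- The arm moves only by the tool step_arm, never from a script. Its argument "commands" is a list of rows, each a list of 7 numbers: the turn, a rotation vector about the tool's x, y, z in units of 6 degrees (1.0 is 6 degrees), then the shift along the tool's x, y, z in units of 30 mm (1.0 is 30 mm), then the opening, from 0 (shut) to 1 (fully open). A call has 1 to 10 rows; each row shifts and turns the commanded pose from where the row before left it, along the tool's axes as they then stand; what a row does not reach is not made up. A row lasts 1/10 s, in which the tool goes at most 50 mm and 8.59 degrees, less where a joint would pass 70% of its speed; a pose out of reach is approached as far as the arm can. A call with a number of a shift or a turn outside -1 to 1 is refused whole. A call with a gripper value outside its range is refused whole. The fingers move at their own pace and stop on an object; the grip force is fixed at half the most. Time passes only in rows, so rows that do not move let the fingers close. It gives the time, the measured TCP pose, the force and the opening at its end, in the units of the state.
- ctrl.get_obs(): the state, without advancing time (a new reading comes with each control period).
- ctrl.camera(name): name is "scene" or "top" or "wrist"; returns (picture, depth): 420x560x3 uint8, blue, green, red; 420x560 float32, m along the optical axis (not along the pixel's ray), 0 where there is no reading.
- ctrl.get_calibration(name): a dict with "intrinsics" (3x3 intrinsics, pixels), "D" ([k1, k2, p1, p2, k3] as OpenCV has them; the pictures are not rectified), "R" (3x3) and "t" (3): a world point X has camera coordinates R X + t. Camera axes: x right, y down, z forward; pixel columns grow to the right and rows downward; lengths in m; the calibration is good to about 2 mm. A picture is of the moment at which its call begins: read the wrist's pose just before it. get_calibration takes no time and is no camera call; for the wrist camera it gives the pose at the moment of the call.
- ctrl.hand_in(): hands the job in, once; it reports no verdict.
Trained networks look in the newest picture that a camera, given by its name, has taken for a name from the list of things; names that differ only in an ending like _2 or _b are one class to them, and where a whole thing is asked for, a point or a joint stands for the part that bears it (a point fixed in the world has none). Each returns a list of dicts, best first, with "p" (0 to 1); they miss things now and then, are a little off and sometimes report something else, mostly with a low value. They report only what shows in the picture. A call takes as long as a camera call. They do not tell look-alikes from the thing itself.
- ctrl.boxes_of(thing, camera): "point" ([x, y, z] in m, in the coordinates of the camera as it stood for that picture, good to about 4 mm: the middle of the surface that is visible of it).
- ctrl.silhouettes(thing, camera): "pixels" (420x560 bool, what is visible of it).
The state is a dict: "time_s": time; "q": joint angles; "dq": joint speeds; "joint_efforts": joint torques, N m; "eef_pos": TCP position; "eef_rot": TCP orientation; "wrist_force": force on the tool from outside, world axes, zero at the start; "torque": the same for the moment, N m; "opening": opening from 0.0 (shut) to 1.0 (fully open).
Only numpy, scipy, OpenCV 4.12 (cv2) and the standard library are available. Lean on these libraries where they do the work, as an engineer would, in place of code of your own. Each camera call takes 0.05 s, during which the arm holds its last target.

## Working session

There is one attempt and no reset: what is moved stays moved. The work goes in short steps, Python scripts to look and compute and a tool call to move; the robot and the scene stay as the last step left them, time stands still between calls to the robot, and variables do not carry over. Pictures are saved under pics/ and viewed, and the job is handed in when it is done.

Besides the shell and the picture viewer there is one more tool, called after "Emit:" as name(argument=value, ...) on one line, values as JSON. step_arm: Moves the arm, as the interface text tells. Its arguments: {"type":"object","properties":{"commands":{"type":"array"}},"required":["commands"]}

```bash
ls; mkdir -p pics; python3 - <<'E'
from bench import ctrl
import cv2
o=ctrl.get_obs(); print({k:(v if not hasattr(v,'round') else v) for k,v in o.items()})
for n in ("scene","top"):
    im,d=ctrl.camera(n); cv2.imwrite(f"pics/{n}0.png",im)
    c=ctrl.get_calibration(n); print(n,c)
E
```

```text
pics
{'time_s': 0.0, 'q': array([-1.34633977e+00,  1.81538661e-01,  1.60798840e+00,  2.63701424e-05,
        1.35378166e+00, -2.06264772e-01]), 'dq': array([-2.33867552e-04,  7.47794753e-05, -1.71955826e-03,  1.40047631e-03,
       -1.11095697e-04,  2.40031479e-04]), 'joint_efforts': array([-1.77790273e-03, -4.44879842e+01, -3.51341665e+01, -3.63814679e-04,
        8.93039221e-03,  3.28997851e-05]), 'eef_pos': array([ 0.2399979 , -0.52192998,  0.23039495]), 'eef_rot': array([ 0.59572987, -0.59486668,  0.38202788, -0.38117484]), 'wrist_force': array([0.16865549, 1.2901908 , 0.02205439]), 'torque': array([0.01444352, 0.03050268, 0.02726111]), 'opening': 0.9965968117243124}
scene {'intrinsics': array([[415.81668738,   0.        , 277.08461375],
       [  0.        , 415.81668738, 204.02967566],
       [  0.        ,   0.        ,   1.        ]]), 'D': array([0.00531901, 0.        , 0.        , 0.        , 0.        ]), 'R': array([[ 0.78556043,  0.61844784,  0.02042248],
       [ 0.44927585, -0.54735971, -0.70607971],
       [-0.42549502,  0.56384361, -0.70783781]]), 't': array([-0.46961352, -0.2123121 ,  1.35328509])}
top {'intrinsics': array([[502.72154634,   0.        , 280.69523557],
       [  0.        , 502.72154634, 203.47614484],
       [  0.        ,   0.        ,   1.        ]]), 'D': array([-0.03768665,  0.        ,  0.        ,  0.        ,  0.        ]), 'R': array([[ 0.00761871, -0.99988487,  0.01312256],
       [-0.99184229, -0.00922598, -0.12713677],
       [ 0.1272432 , -0.01204689, -0.99179839]]), 't': array([-0.01709362,  0.57964157,  1.25148821])}
```

View pics/scene0.png

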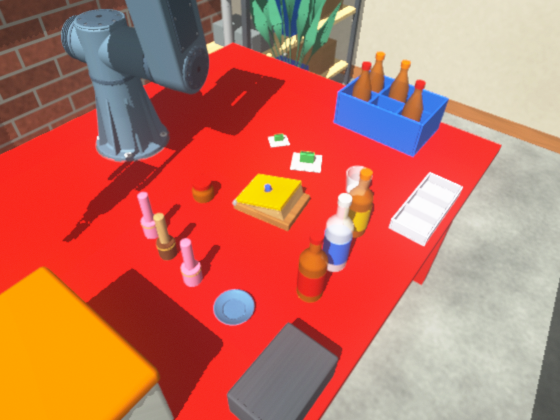

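View pics/top0.png

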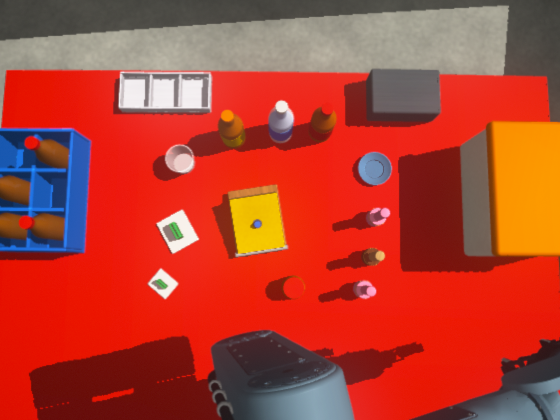

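Scene and top views: three mallet shapes. Pink ones are at top (377,216) and (365,290), the wooden one at top (374,257) / scene (165,240), so the wooden one is meant. Two holders: larger at top (178,231), smaller at (163,284), so I need the one at (178,231). I'll confirm both in a crop and measure.

```bash
cat > h.py <<'E'
from bench import ctrl
import numpy as np, cv2
from scipy.spatial.transform import Rotation as Rn
def cloud(n,im=None,d=None,c=None):
    if d is None: im,d=ctrl.camera(n)
    c=c or ctrl.get_calibration(n)
    K,D,R,t=(np.array(c[k],float) for k in("intrinsics","D","R","t"))
    v,u=np.mgrid[0:420,0:560]
    p=cv2.undistortPoints(np.stack([u,v],-1).reshape(-1,1,2).astype(float),K,D).reshape(420,560,2)
    X=np.dstack([p*d[...,None],d])
    W=(X-t)@R   # R^T (X-t)
    W[d<=0]=np.nan
    return im,W
def RT(q): return Rn.from_quat([q[1],q[2],q[3],q[0]])
E
python3 - <<'E'
from h import *
im,W=cloud("top"); np.savez("top0.npz",im=im,W=W)
ims,Ws=cloud("scene"); np.savez("scene0.npz",im=ims,W=Ws)
a=cv2.resize(im[195:310,335:400],None,fx=4.5,fy=4.5); b=cv2.resize(im[200:310,140:300],None,fx=3,fy=3)
cv2.imwrite("pics/cropA.png",a); cv2.imwrite("pics/cropB.png",b)
hsv=cv2.cvtColor(im,cv2.COLOR_BGR2HSV)
for n in["mallet","holder","peg_top","face_centre","stand","jar","bottle_a","cup"]:
  for cam,c in(("top",ctrl.get_calibration("top")),):
    for r in ctrl.boxes_of(n,cam)[:4]:
        p=np.array(r["point"]); print(n,round(r["p"],2),((p-c["t"])@c["R"]).round(3))
# face plane
m=(hsv[...,0]>22)&(hsv[...,0]<35)&(hsv[...,1]>150)
m[:185]=0;m[260:]=0;m[:,:225]=0;m[:,295:]=0
for w,mm in((W,m),):
    P=w[mm];P=P[~np.isnan(P).any(1)]
    c=P.mean(0);
    for _ in range(4):
        c=P.mean(0);U,S,V=np.linalg.svd(P-c,full_matrices=False);n=V[2]*np.sign(V[2,2]);r=(P-c)@n;P=P[abs(r)<.004]
    print(len(P),c,n,np.arccos(n[2]),r.std())
E
```

```text
mallet 0.9 [ 0.545 -0.246  0.05 ]
mallet 0.86 [ 0.442 -0.235  0.049]
mallet 0.84 [ 0.369 -0.213  0.052]
holder 0.9 [0.372 0.288 0.003]
holder 0.81 [0.511 0.259 0.009]
holder 0.65 [ 0.366 -0.042  0.059]
face_centre 0.69 [ 0.68 -0.26  0.01]
face_centre 0.62 [0.535 0.053 0.054]
stand 0.72 [0.529 0.047 0.051]
jar 0.68 [ 0.366 -0.043  0.06 ]
bottle_a 0.74 [0.749 0.113 0.128]
bottle_a 0.64 [ 0.767 -0.113  0.131]
cup 0.59 [0.7   0.256 0.024]
2166 [0.52826632 0.04761477 0.05329243] [-0.24283126 -0.03834313  0.96931047] 0.24838600745180048 0.001971563084480523
```

```bash
python3 -c "
import cv2,numpy as np
a=cv2.imread('pics/cropA.png');b=cv2.imread('pics/cropB.png')
o=np.zeros((max(a.shape[0],b.shape[0]),a.shape[1]+b.shape[1],3),'u1');o[:a.shape[0],:a.shape[1]]=a;o[:b.shape[0],a.shape[1]:]=b;cv2.imwrite('pics/crop.png',o);print(o.shape)"
```

```text
(518, 772, 3)
```

View pics/crop.png

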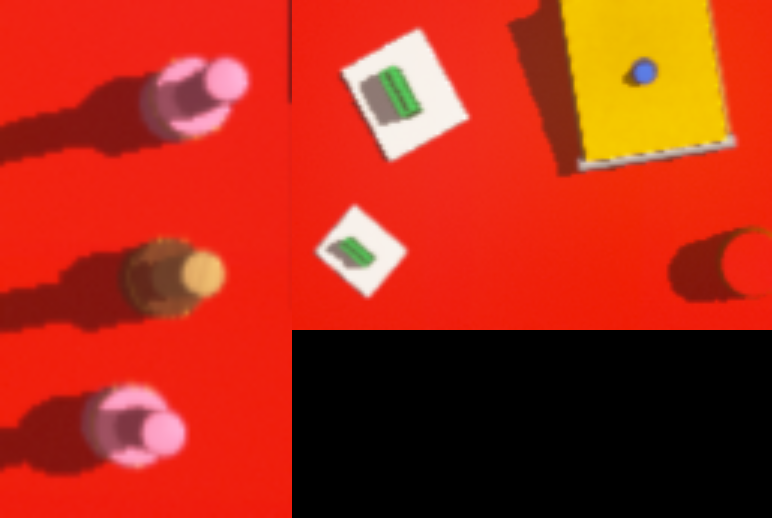

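Crop confirmed: the wooden mallet is the middle one, and the larger holder is the upper-left one. Next I'll refine the geometry.

```bash
cat > meas.py <<'E'
from h import *
def plane(P,it=6,th=.004):
    for _ in range(it):
        c=P.mean(0);V=np.linalg.svd(P-c,full_matrices=False)[2];n=V[2]*np.sign(V[2,2]);r=(P-c)@n;P=P[abs(r)<th]
    return c,n,r.std(),len(P)
def face(im,W,lo=(.42,-.06),hi=(.64,.15)):
    hsv=cv2.cvtColor(im,cv2.COLOR_BGR2HSV)
    reg=(W[...,0]>lo[0])&(W[...,0]<hi[0])&(W[...,1]>lo[1])&(W[...,1]<hi[1])
    m=reg&(hsv[...,0]>22)&(hsv[...,0]<35)&(hsv[...,1]>150)
    me=cv2.erode(m.astype('u1'),np.ones((5,5)))>0
    c,n,s,k=plane(W[me])
    x=np.array([1,0,0])-n*n[0];x/=np.linalg.norm(x);y=np.cross(n,x)
    # mean over m of yellow, min area rect in plane coords
    P=W[m];P=P[abs((P-c)@n)<.006]-c
    q=np.stack([P@x,P@y],1).astype('f4')
    r=cv2.minAreaRect(q)
    fc=c+x*r[0][0]+y*r[0][1]
    b=reg&(hsv[...,0]>100)&(hsv[...,0]<130)&(hsv[...,1]>80)&(W[...,2]>.04)
    pt=np.nanmedian(W[b],0)
    print("c",c.round(4),"n",n.round(4),"slope",np.arccos(n[2]).round(4),"yaw from n",np.arctan2(-n[1],-n[0]).round(3),"s",s.round(4),k)
    print(" rect",np.round(r[1],4),round(r[2],2),"centre",fc.round(4),"peg",pt.round(4),b.sum(),"h",((pt-fc)@n).round(4),"peg rel",((pt-fc)@x).round(4),((pt-fc)@y).round(4))
    return c,n
if __name__=="__main__":
    for f in("top0","scene0"):
        z=np.load(f+".npz");im,W=z["im"],z["W"];print(f)
        hsv=cv2.cvtColor(im,cv2.COLOR_BGR2HSV)
        face(im,W)
        tab=(hsv[...,0]<6)&(hsv[...,1]>200)&(W[...,0]>.2)&(W[...,0]<.7)&(abs(W[...,1])<.4)&(abs(W[...,2])<.02)
        print("table z",np.median(W[tab][:,2]),W[tab][:,2].std())
        # mallet: above table within region
        reg=(abs(W[...,0]-.442)<.045)&(abs(W[...,1]+.24)<.05)
        P=W[reg&(W[...,2]>.125)];print("mallet top",np.median(P,0).round(4),((P.min(0)+P.max(0))/2).round(4),len(P))
        P=W[reg&(W[...,2]>.04)&(W[...,2]<.056)];print("mallet head top",((P.min(0)+P.max(0))/2).round(4),P.min(0).round(3),P.max(0).round(3),len(P))
        # holder
        reg=(abs(W[...,0]-.51)<.08)&(abs(W[...,1]-.26)<.08)
        m=reg&(hsv[...,1]<60)&(hsv[...,2]>100)|reg&(hsv[...,0]>40)&(hsv[...,0]<80)&(hsv[...,1]>100)
        P=W[m&(abs(W[...,2]-.009)<.007)];r=cv2.minAreaRect(P[:,:2].astype('f4'));print("holder",r,P[:,2].mean())
        g=reg&(hsv[...,0]>40)&(hsv[...,0]<80)&(hsv[...,1]>100)&(W[...,2]>.036);P=W[g];r=cv2.minAreaRect(P[:,:2].astype('f4'));print("fin",r,P.mean(0).round(4),len(P))
E
python3 meas.py; python3 - <<'E'
from h import *
o=ctrl.get_obs();print(RT(o["eef_rot"]).as_matrix().round(3))
im,d=ctrl.camera("wrist");cv2.imwrite("pics/w0.png",im);c=ctrl.get_calibration("wrist")
print(c["intrinsics"],-c["R"].T@c["t"],c["R"])
E
```

```text
top0
c [0.5269 0.0477 0.0529] n [-0.243  -0.039   0.9692] slope 0.2487 yaw from n 0.159 s 0.002 1539
 rect [0.139  0.1186] 9.67 centre [0.5271 0.0474 0.053 ] peg [0.5239 0.0468 0.0666] 32 h 0.014 peg rel 0.0003 -0.0001
table z -0.00025380676221490613 0.0026764197538813234
mallet top [ 0.4453 -0.2426  0.1349] [ 0.4465 -0.2432  0.1335] 86
mallet head top [ 0.446  -0.2414  0.0484] [ 0.425 -0.262  0.041] [ 0.467 -0.221  0.056] 145
holder ((0.5086726546287537, 0.2567618191242218), (0.0896444246172905, 0.07648544013500214), 29.776371002197266) 0.008625111950850368
fin ((0.5079352855682373, 0.25585106015205383), (0.04130035638809204, 0.014867445454001427), 29.949188232421875) [0.5081 0.2555 0.0421] 100
scene0
c [0.5345 0.0407 0.0532] n [-0.246  -0.0385  0.9685] slope 0.2517 yaw from n 0.155 s 0.0012 825
 rect [0.1464 0.1227] 9.51 centre [0.5256 0.0469 0.0511] peg [0.5282 0.0453 0.0621] 28 h 0.01 peg rel 0.0052 -0.0011
table z -0.0015565691005535883 0.0015785519398047267
mallet top [ 0.4512 -0.2443  0.1328] [ 0.4488 -0.2443  0.1305] 83
mallet head top [ 0.4495 -0.2439  0.0478] [ 0.427 -0.265  0.04 ] [ 0.472 -0.223  0.055] 179
holder ((0.5101296901702881, 0.25588488578796387), (0.08852571994066238, 0.08083677291870117), 29.98110580444336) 0.007776107741976966
fin ((0.5103906989097595, 0.2552432715892792), (0.03799338638782501, 0.017440173774957657), 27.538785934448242) [0.5114 0.254  0.041 ] 53
[[ 0.418  0.     0.909]
 [-0.909 -0.     0.418]
 [ 0.    -1.    -0.   ]]
[[295.8034673    0.         278.82472938]
 [  0.         295.8034673  207.81235184]
 [  0.           0.           1.        ]] [ 0.31184673 -0.49021979  0.37408436] [[ 4.18708562e-01 -9.08120614e-01  3.00833655e-04]
 [-8.65274559e-01 -3.98852868e-01  3.03671413e-01]
 [-2.75650282e-01 -1.27410124e-01 -9.52776775e-01]]
```

View pics/w0.png

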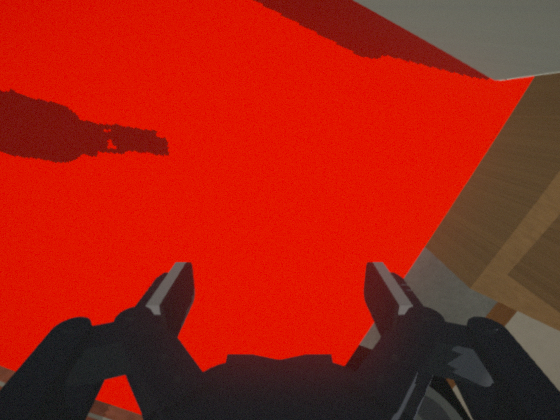

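```bash
cat > plan.py <<'E'
from h import *
def Rt(zdir,n=(0,0,1)):
    n=np.array(n,float);n/=np.linalg.norm(n);y=-n;z=np.array(zdir,float);z-=y*(z@y);z/=np.linalg.norm(z);x=np.cross(y,z)
    return np.stack([x,y,z],1)
def yaw(a): a=np.deg2rad(a);return (np.cos(a),np.sin(a),0)
def show(p,R):
    "turn first (units), then shift in the NEW frame (units)"
    o=ctrl.get_obs();R0=RT(o["eef_rot"]).as_matrix()
    rv=np.rad2deg(Rn.from_matrix(R0.T@R).as_rotvec())/6
    d=(np.array(p)-o["eef_pos"])
    print("t",round(o["time_s"],2),"pos",o["eef_pos"].round(4),"F",o["wrist_force"].round(2),"op",round(o["opening"],3))
    print("turn units",rv.round(2),"shift(new frame)",(R.T@d/.03).round(2),"shift(old)",(R0.T@d/.03).round(2))
E
python3 - <<'E'
from plan import *
show((.447,-.243,.23),Rt(yaw(0)))
E
```

```text
t 0.65 pos [ 0.2401 -0.5225  0.2313] F [ 0.03 -0.7   0.02] op 1.001
turn units [-0.    4.11 -0.  ] shift(new frame) [-9.32  0.04  6.9 ] shift(old) [-5.59  0.04 10.16]
```

Emit:
step_arm(commands=[[0, 0.82, 0, 0, 0, 0, 1], [0, 0.82, 0, 0, 0, 0, 1], [0, 0.82, 0, 0, 0, 0, 1], [0, 0.82, 0, 0, 0, 0, 1], [0, 0.83, 0, 0, 0, 0, 1]])

```text
time_s: 1.15
eef_pos: [0.2401, -0.5225, 0.2313]
eef_rot: [0.499, -0.499, 0.501, -0.501]
wrist_force: [-0.3, -0.4, -0.7]
opening: 0.999
```

Emit:
step_arm(commands=[[0, 0, 0, -0.93, 0, 0.69, 1], [0, 0, 0, -0.93, 0, 0.69, 1], [0, 0, 0, -0.93, 0, 0.69, 1], [0, 0, 0, -0.93, 0, 0.69, 1], [0, 0, 0, -0.93, 0, 0.69, 1], [0, 0, 0, -0.93, 0, 0.69, 1], [0, 0, 0, -0.93, 0, 0.69, 1], [0, 0, 0, -0.93, 0, 0.69, 1], [0, 0, 0, -0.93, 0, 0.69, 1], [0, 0, 0, -0.93, 0, 0.69, 1]])

```text
time_s: 2.15
eef_pos: [0.4478, -0.2422, 0.2315]
eef_rot: [-0.5, 0.5, -0.5, 0.5]
wrist_force: [0.6, -0.8, 0.4]
opening: 1.001
```

```bash
python3 - <<'E'
from plan import *
show((.447,-.243,.23),Rt(yaw(0)))
im,W=cloud("wrist");cv2.imwrite("pics/w1.png",im)
show((.447,-.243,.23),Rt(yaw(0)))
P=W[(abs(W[...,0]-.447)<.04)&(abs(W[...,1]+.243)<.035)]
for lo,hi in((.04,.055),(.125,.145)):
    Q=P[(P[:,2]>lo)&(P[:,2]<hi)]
    if len(Q):print(len(Q),Q.min(0),Q.max(0),(Q.min(0)+Q.max(0))/2,np.median(Q,0))
E
```

```text
t 2.15 pos [ 0.4478 -0.2422  0.2315] F [ 0.59 -0.79  0.36] op 1.001
turn units [-0.  0.  0.] shift(new frame) [ 0.03  0.05 -0.03] shift(old) [ 0.03  0.05 -0.03]
t 2.2 pos [ 0.45   -0.2384  0.2316] F [ 1.25  3.3  -0.35] op 1.001
turn units [-0.02  0.03 -0.02] shift(new frame) [ 0.15  0.05 -0.1 ] shift(old) [ 0.15  0.05 -0.1 ]
661 [ 0.43478003 -0.26030727  0.04009393] [ 0.47216002 -0.21655594  0.05498083] [ 0.45347002 -0.2384316   0.04753738] [ 0.45980887 -0.23838496  0.0497035 ]
605 [ 0.4384698  -0.25076513  0.12538455] [ 0.46174611 -0.22818313  0.13705764] [ 0.45010795 -0.23947413  0.13122109] [ 0.45152471 -0.2394564   0.1345806 ]
```

View pics/w1.png

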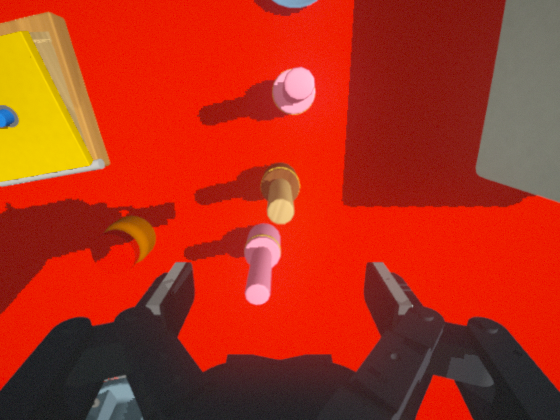

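The wrist view shows the wooden mallet at (280,190) between the pink ones at (294,90) and (260,265). The arm was still settling during that picture, so I'll hold and recheck.

Emit:
step_arm(commands=[[0, 0, 0, 0, 0, 0, 1], [0, 0, 0, 0, 0, 0, 1], [0, 0, 0, 0, 0, 0, 1]])

```text
time_s: 2.5
eef_pos: [0.4465, -0.2442, 0.2313]
eef_rot: [-0.5, 0.5, -0.5, 0.5]
wrist_force: [-0.1, -0.6, 0.7]
opening: 1.0
```

```bash
python3 - <<'E'
from plan import *
im,W=cloud("wrist");cv2.imwrite("pics/w2.png",im)
P=W[(abs(W[...,0]-.447)<.04)&(abs(W[...,1]+.243)<.035)]
for lo,hi in((.04,.055),(.125,.145)):
    Q=P[(P[:,2]>lo)&(P[:,2]<hi)]
    if len(Q):print(len(Q),Q.min(0),Q.max(0),(Q.min(0)+Q.max(0))/2,np.median(Q,0))
show((.447,-.243,.076),Rt(yaw(0)))
E
```

```text
662 [ 0.43172797 -0.26551691  0.04031169] [ 0.46957703 -0.22219272  0.05486727] [ 0.4506525  -0.24385482  0.04758948] [ 0.45694557 -0.24378931  0.049785  ]
611 [ 0.43660644 -0.25451239  0.12504813] [ 0.45895374 -0.2318353   0.13649469] [ 0.44778009 -0.24317385  0.13077141] [ 0.44902696 -0.24318208  0.13460911]
t 2.55 pos [ 0.4465 -0.2443  0.2313] F [-0.57 -1.03  0.34] op 1.0
turn units [ 0.   -0.01  0.  ] shift(new frame) [-0.04  5.18  0.02] shift(old) [-0.05  5.18  0.02]
```

Emit:
step_arm(commands=[[0, 0, 0, -0.03, 0.8, 0.03, 1], [0, 0, 0, 0, 0.9, 0, 1], [0, 0, 0, 0, 0.9, 0, 1], [0, 0, 0, 0, 0.9, 0, 1], [0, 0, 0, 0, 0.9, 0, 1], [0, 0, 0, 0, 0.7, 0, 1], [0, 0, 0, 0, 0, 0, 1], [0, 0, 0, 0, 0, 0, 0], [0, 0, 0, 0, 0, 0, 0], [0, 0, 0, 0, 0, 0, 0]])

```text
time_s: 3.55
eef_pos: [0.4487, -0.2434, 0.0798]
eef_rot: [-0.5, 0.5, -0.499, 0.501]
wrist_force: [0.2, -0.7, -0.4]
opening: 0.513
```

Emit:
step_arm(commands=[[0, 0, 0, 0, 0, 0, 0], [0, 0, 0, 0, 0, 0, 0], [0, 0, 0, 0, 0, 0, 0], [0, 0, 0, 0, 0, 0, 0], [0, 0, 0, 0, 0, 0, 0]])

```text
time_s: 4.05
eef_pos: [0.4486, -0.2431, 0.0794]
eef_rot: [-0.5, 0.5, -0.499, 0.501]
wrist_force: [-0.4, -0.5, 6.1]
opening: 0.262
```

Emit:
step_arm(commands=[[0, 0, 0, 0, 0, 0, 0], [0, 0, 0, 0, -0.3, 0, 0], [0, 0, 0, 0, -0.7, 0, 0], [0, 0, 0, 0, -1, 0, 0], [0, 0, 0, 0, -1, 0, 0], [0, 0, 0, 0, -1, 0, 0], [0, 0, 0, 0, -0.7, 0, 0], [0, 0, 0, 0, -0.3, 0, 0], [0, 0, 0, 0, 0, 0, 0], [0, 0, 0, 0, 0, 0, 0]])

```text
time_s: 5.05
eef_pos: [0.4473, -0.2419, 0.227]
eef_rot: [0.5, -0.5, 0.501, -0.499]
wrist_force: [0.5, 0.9, -2.1]
opening: 0.267
```

```bash
python3 - <<'E'
from plan import *
im,W=cloud("wrist");cv2.imwrite("pics/w3.png",im)
n=np.array([-.2445*np.cos(.02)-.0,-.039,.969]);sl=.2495;yw=.163
n=np.array([-np.sin(sl)*np.cos(yw),-np.sin(sl)*np.sin(yw),np.cos(sl)])
fc=np.array([.5267,.0472,.0525])
R=Rt((np.cos(yw),np.sin(yw),0),n)
print(n)
show(fc+n*(.0794+.045),R)
E
```

```text
[-0.24364653 -0.04006989  0.969036  ]
t 5.1 pos [ 0.4471 -0.2418  0.2266] F [-0.04  0.38 -2.02] op 0.265
turn units [ 2.4  -1.55  0.17] shift(new frame) [-9.07  2.51  2.62] shift(old) [-9.46  1.8   1.65]
```

View pics/w3.png

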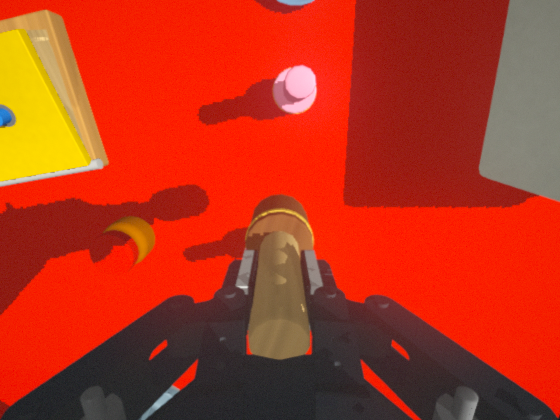

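Emit:
step_arm(commands=[[0, 0, 0, -0.9, 0, 0.16, 0], [0, 0, 0, -0.95, 0, 0.16, 0], [0, 0, 0, -0.95, 0, 0.16, 0], [0, 0, 0, -0.95, 0, 0.16, 0], [0, 0, 0, -0.95, 0, 0.16, 0], [0, 0, 0, -0.95, 0, 0.17, 0], [0, 0, 0, -0.95, 0, 0.17, 0], [0, 0, 0, -0.95, 0, 0.17, 0], [0, 0, 0, -0.95, 0, 0.17, 0], [0, 0, 0, -0.95, 0, 0.17, 0]])

```text
time_s: 6.1
eef_pos: [0.4964, 0.0424, 0.2265]
eef_rot: [0.499, -0.501, 0.501, -0.499]
wrist_force: [0.8, -0.2, -2.6]
opening: 0.269
```

Emit:
step_arm(commands=[[0.6, -0.39, 0.04, 0, 0, 0, 0], [0.6, -0.39, 0.04, 0, 0, 0, 0], [0.6, -0.39, 0.04, 0, 0, 0, 0], [0.6, -0.38, 0.05, 0, 0, 0, 0], [0, 0, 0, 0, 0, 0, 0], [0, 0, 0, 0, 0, 0, 0]])

```text
time_s: 6.7
eef_pos: [0.4966, 0.0409, 0.2274]
eef_rot: [0.601, -0.468, 0.397, -0.512]
wrist_force: [0.1, 0.3, -2.6]
opening: 0.267
```

```bash
cat > tgt.py <<'E'
from plan import *
sl=.2495;yw=.163
n=np.array([-np.sin(sl)*np.cos(yw),-np.sin(sl)*np.sin(yw),np.cos(sl)])
fc=np.array([.5267,.0472,.0525])
RF=Rt((np.cos(yw),np.sin(yw),0),n)
E
python3 - <<'E'
from tgt import *
from meas import face
show(fc+n*(.0794+.045),RF)
im,W=cloud("wrist");cv2.imwrite("pics/w4.png",im);face(im,W)
im,W=cloud("scene");cv2.imwrite("pics/s4.png",im[130:300,150:400].repeat(3,0).repeat(3,1))
E
```

```text
t 6.7 pos [0.4966 0.0409 0.2274] F [ 0.1   0.32 -2.59] op 0.267
turn units [ 0.01 -0.01  0.02] shift(new frame) [-0.04  1.76 -0.45] shift(old) [-0.05  1.76 -0.45]
c [0.5486 0.0532 0.0591] n [-0.2444 -0.0404  0.9688] slope 0.2503 yaw from n 0.164 s 0.0007 7371
 rect [0.1389 0.1197] 9.59 centre [0.5284 0.0481 0.0538] peg [0.479  0.0924 0.3191] 42 h 0.2673 peg rel 0.0164 0.0553
```

View pics/w4.png

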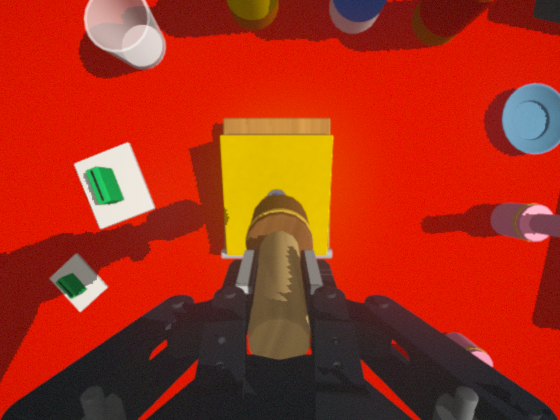

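View pics/s4.png

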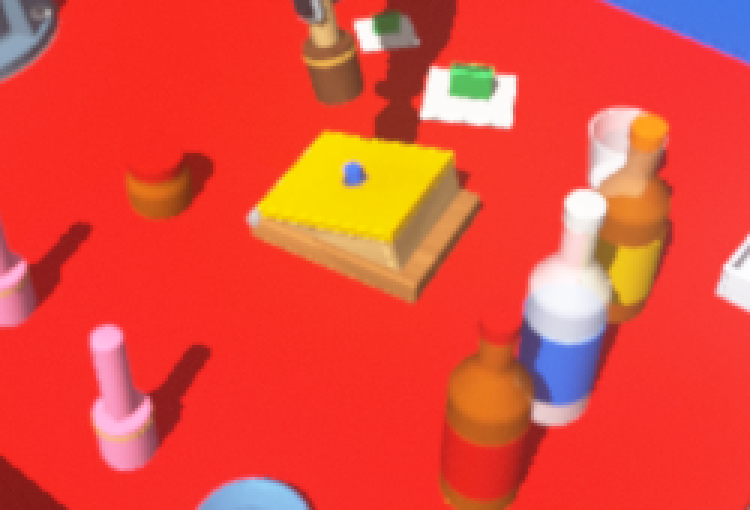

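```bash
sed -i 's/^sl=.*/sl=.2502;yw=.164/; s/^fc=.*/fc=np.array([.5277,.0478,.0532])/' tgt.py
python3 - <<'E'
from tgt import *
show(fc+n*(.0794+.020),RF)
E
```

```text
t 6.8 pos [0.4975 0.0409 0.228 ] F [ 0.87  0.07 -1.78] op 0.264
turn units [ 0.   -0.01  0.02] shift(new frame) [-0.06  2.59 -0.44] shift(old) [-0.07  2.59 -0.44]
```

Emit:
step_arm(commands=[[0, 0, 0, -0.06, 0, -0.2, 0], [0, 0, 0, 0, 0.5, -0.2, 0], [0, 0, 0, 0, 0.8, 0, 0], [0, 0, 0, 0, 0.7, 0, 0], [0, 0, 0, 0, 0.4, 0, 0], [0, 0, 0, 0, 0.2, 0, 0], [0, 0, 0, 0, 0, 0, 0], [0, 0, 0, 0, 0, 0, 0]])

```text
time_s: 7.6
eef_pos: [0.5052, 0.0438, 0.1505]
eef_rot: [0.602, -0.468, 0.395, -0.512]
wrist_force: [-0.0, -0.3, -3.2]
opening: 0.262
```

```bash
python3 - <<'E'
from tgt import *
show(fc+n*(.0794+.000),RF)
im,W=cloud("wrist");cv2.imwrite("pics/w5.png",im)
im,W=cloud("scene");cv2.imwrite("pics/s5.png",cv2.resize(im[150:240,210:340],None,fx=6,fy=6))
E
```

```text
t 7.6 pos [0.5052 0.0438 0.1505] F [-0.01 -0.26 -3.24] op 0.262
turn units [-0.02  0.    0.03] shift(new frame) [-0.01  0.68 -0.07] shift(old) [-0.01  0.68 -0.07]
```

View pics/s5.png

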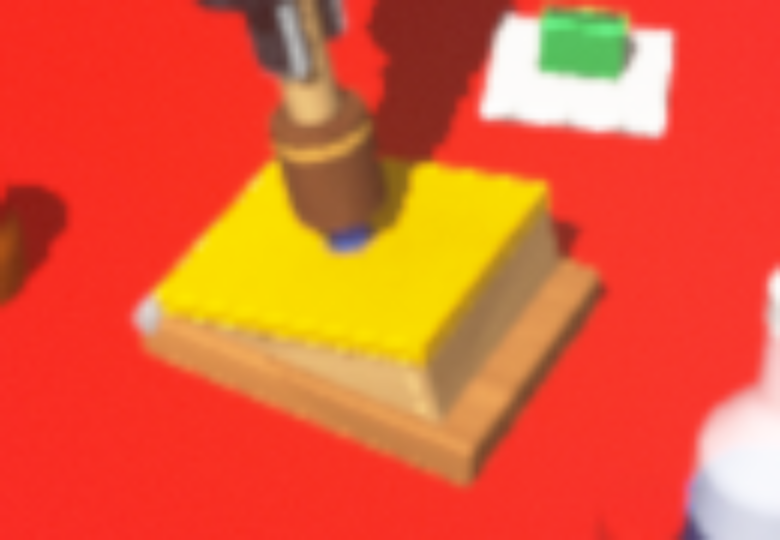

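The mallet is above the peg at (345,238) in the crop and tilted with the face. I'm pressing slowly now.

Emit:
step_arm(commands=[[0, 0, 0, 0, 0.1, 0, 0], [0, 0, 0, 0, 0.05, 0, 0], [0, 0, 0, 0, 0.05, 0, 0], [0, 0, 0, 0, 0.05, 0, 0], [0, 0, 0, 0, 0, 0, 0]])

```text
time_s: 8.2
eef_pos: [0.5068, 0.0442, 0.1428]
eef_rot: [0.602, -0.468, 0.396, -0.512]
wrist_force: [-2.3, -0.7, 2.5]
opening: 0.266
```

Emit:
step_arm(commands=[[0, 0, 0, 0, 0.05, 0, 0], [0, 0, 0, 0, 0.05, 0, 0], [0, 0, 0, 0, 0.05, 0, 0], [0, 0, 0, 0, 0, 0, 0]])

```text
time_s: 8.6
eef_pos: [0.5079, 0.0443, 0.1384]
eef_rot: [0.602, -0.468, 0.396, -0.512]
wrist_force: [-2.8, -0.0, 3.8]
opening: 0.263
```

Emit:
step_arm(commands=[[0, 0, 0, 0, 0.05, 0, 0], [0, 0, 0, 0, 0.05, 0, 0], [0, 0, 0, 0, 0, 0, 0]])

```text
time_s: 8.9
eef_pos: [0.5086, 0.0444, 0.1355]
eef_rot: [0.602, -0.468, 0.396, -0.512]
wrist_force: [-2.3, 0.5, 4.5]
opening: 0.266
```

Emit:
step_arm(commands=[[0, 0, 0, 0, 0.04, 0, 0], [0, 0, 0, 0, 0.04, 0, 0], [0, 0, 0, 0, 0, 0, 0]])

```text
time_s: 9.2
eef_pos: [0.5093, 0.0445, 0.1332]
eef_rot: [0.602, -0.468, 0.396, -0.512]
wrist_force: [-3.1, -0.6, 4.9]
opening: 0.268
```

Emit:
step_arm(commands=[[0, 0, 0, 0, 0.04, 0, 0], [0, 0, 0, 0, 0.03, 0, 0], [0, 0, 0, 0, 0, 0, 0]])

```text
time_s: 9.5
eef_pos: [0.5098, 0.0446, 0.1312]
eef_rot: [0.602, -0.468, 0.396, -0.512]
wrist_force: [-4.2, -0.1, 5.3]
opening: 0.265
```

Emit:
step_arm(commands=[[0, 0, 0, 0, 0.03, 0, 0], [0, 0, 0, 0, 0, 0, 0]])

```text
time_s: 9.7
eef_pos: [0.5101, 0.0446, 0.131]
eef_rot: [0.602, -0.468, 0.395, -0.512]
wrist_force: [-7.5, -1.3, 12.0]
opening: 0.264
```

Emit:
step_arm(commands=[[0, 0, 0, 0, 0.03, 0, 0], [0, 0, 0, 0, 0, 0, 0]])

```text
time_s: 9.9
eef_pos: [0.5104, 0.0446, 0.131]
eef_rot: [0.602, -0.468, 0.395, -0.512]
wrist_force: [-13.1, -1.7, 20.8]
opening: 0.265
```

Emit:
step_arm(commands=[[0, 0, 0, 0, -0.1, 0, 0], [0, 0, 0, 0, -0.3, 0, 0], [0, 0, 0, 0, -0.6, 0, 0], [0, 0, 0, 0, -0.8, 0, 0], [0, 0, 0, 0, -0.8, 0, 0], [0, 0, 0, 0, -0.6, -0.2, 0], [0, 0, 0, 0, -0.2, -0.2, 0], [0, 0, 0, 0, 0, 0, 0], [0, 0, 0, 0, 0, 0, 0]])

```text
time_s: 10.8
eef_pos: [0.4729, 0.039, 0.224]
eef_rot: [0.602, -0.468, 0.396, -0.512]
wrist_force: [0.4, -0.6, -2.1]
opening: 0.269
```

```bash
python3 - <<'E'
from tgt import *
from meas import face
im,W=cloud("scene");a=cv2.resize(im[160:240,220:320],None,fx=6,fy=6,interpolation=cv2.INTER_CUBIC)
im,W=cloud("wrist");cv2.imwrite("pics/w6.png",im);face(im,W)
b=im[100:300,180:380];b=cv2.resize(b,(480,480));o=np.zeros((480,600+0,3),'u1')
cv2.imwrite("pics/s6.png",a)
show((.4475,-.2435,.235),Rt(yaw(0)))
# heights of blue pixels over face
hsv=cv2.cvtColor(im,cv2.COLOR_BGR2HSV);h=(W-fc)@n
m=(hsv[...,0]>100)&(hsv[...,0]<130)&(hsv[...,1]>80)&(abs(h)<.03)&(np.linalg.norm(W-fc,axis=-1)<.03)
print(m.sum(),np.median(h[m]) if m.any() else 0)
E
```

```text
c [0.5432 0.0513 0.0574] n [-0.2454 -0.0407  0.9686] slope 0.2513 yaw from n 0.164 s 0.0007 8567
 rect [0.1387 0.1198] 9.74 centre [0.5275 0.0484 0.0533] peg [0.4545 0.091  0.3143] 37 h 0.2689 peg rel -0.0072 0.0535
t 10.9 pos [0.473  0.039  0.2237] F [-0.01  0.43 -2.37] op 0.265
turn units [-2.38  1.55 -0.18] shift(new frame) [ 9.42 -0.38 -0.85] shift(old) [ 9.15 -0.93 -2.21]
0 0
```

View pics/s6.png

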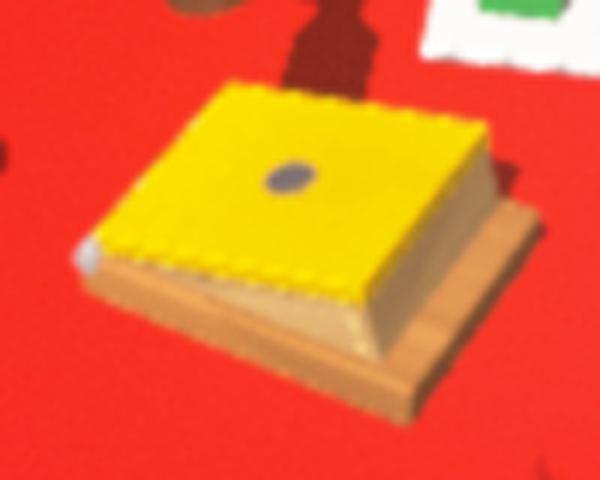

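View pics/w6.png

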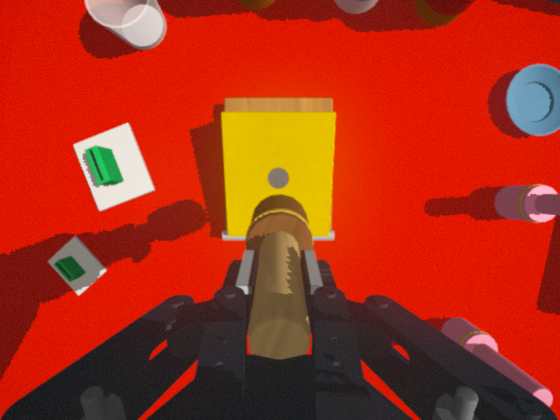

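The peg now shows flush in the face at scene crop (290,178) and wrist (278,178), and the slope is unchanged. I'll put the mallet down in the clear area near (0.46, -0.14).

Emit:
step_arm(commands=[[-0.6, 0.39, -0.04, 0, 0, 0, 0], [-0.6, 0.39, -0.04, 0, 0, 0, 0], [-0.59, 0.39, -0.05, 0, 0, 0, 0], [-0.59, 0.38, -0.05, 0, 0, 0, 0], [0, 0, 0, 0, 0, 0, 0]])

```text
time_s: 11.4
eef_pos: [0.4743, 0.039, 0.2239]
eef_rot: [-0.5, 0.5, -0.5, 0.5]
wrist_force: [0.2, -0.0, -2.3]
opening: 0.267
```

```bash
python3 - <<'E'
from tgt import *
show((.46,-.14,.085),Rt(yaw(0)))
E
```

```text
t 11.4 pos [0.4743 0.039  0.2239] F [ 0.21 -0.02 -2.27] op 0.267
turn units [0.   0.01 0.  ] shift(new frame) [ 5.97  4.63 -0.48] shift(old) [ 5.96  4.63 -0.48]
```

Emit:
step_arm(commands=[[0, 0, 0, 0.85, 0, -0.08, 0], [0, 0, 0, 1, 0, -0.08, 0], [0, 0, 0, 1, 0, -0.08, 0], [0, 0, 0, 1, 0, -0.08, 0], [0, 0, 0, 1, 0, -0.08, 0], [0, 0, 0, 0.8, 0.2, -0.08, 0], [0, 0, 0, 0.3, 0.6, 0, 0], [0, 0, 0, 0, 1, 0, 0], [0, 0, 0, 0, 1, 0, 0], [0, 0, 0, 0, 0.9, 0, 0]])

```text
time_s: 12.4
eef_pos: [0.4587, -0.1395, 0.1122]
eef_rot: [0.501, -0.5, 0.499, -0.5]
wrist_force: [0.8, 0.6, -2.1]
opening: 0.272
```

Emit:
step_arm(commands=[[0, 0, 0, 0, 0.6, 0, 0], [0, 0, 0, 0, 0.2, 0, 0], [0, 0, 0, 0, 0, 0, 0], [0, 0, 0, 0, 0, 0, 0]])

```text
time_s: 12.8
eef_pos: [0.46, -0.14, 0.0909]
eef_rot: [-0.501, 0.5, -0.498, 0.501]
wrist_force: [-0.5, 0.2, -1.5]
opening: 0.266
```

```bash
python3 - <<'E'
from tgt import *
im,W=cloud("scene");cv2.imwrite("pics/s7.png",cv2.resize(im[150:290,130:290],None,fx=4,fy=4))
show((.46,-.14,.0794),Rt(yaw(0)))
E
```

```text
t 12.85 pos [ 0.4602 -0.1402  0.0912] F [ 0.08  0.22 -2.73] op 0.267
turn units [-0.04  0.01  0.02] shift(new frame) [-0.01  0.39 -0.01] shift(old) [-0.01  0.39 -0.01]
```

View pics/s7.png

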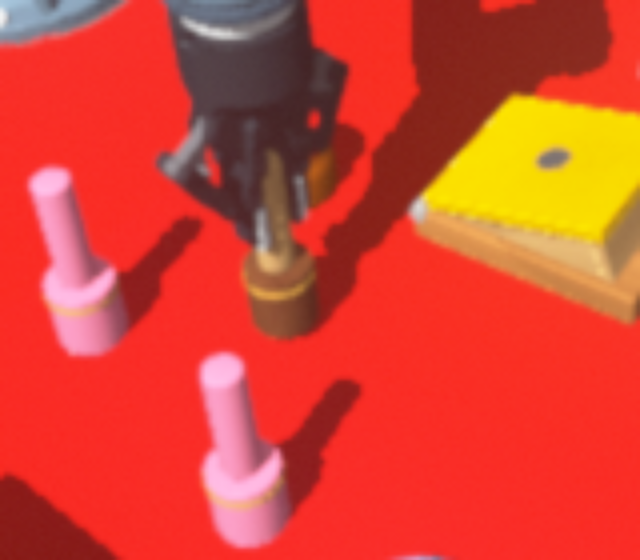

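The mallet is upright just above the table and clear of the pink ones. Lowering to contact.

Emit:
step_arm(commands=[[0, 0, 0, 0, 0.2, 0, 0], [0, 0, 0, 0, 0.1, 0, 0], [0, 0, 0, 0, 0.04, 0, 0], [0, 0, 0, 0, 0, 0, 0]])

```text
time_s: 13.25
eef_pos: [0.4593, -0.1396, 0.0797]
eef_rot: [0.5, -0.5, 0.499, -0.5]
wrist_force: [-0.0, 0.9, -2.5]
opening: 0.267
```

Emit:
step_arm(commands=[[0, 0, 0, 0, 0.04, 0, 0], [0, 0, 0, 0, 0, 0, 0]])

```text
time_s: 13.45
eef_pos: [0.4597, -0.1399, 0.0794]
eef_rot: [-0.5, 0.5, -0.499, 0.501]
wrist_force: [-1.7, 0.6, 3.6]
opening: 0.263
```

Contact at the expected height. Releasing and rising.

Emit:
step_arm(commands=[[0, 0, 0, 0, 0, 0, 0.5], [0, 0, 0, 0, 0, 0, 0.7], [0, 0, 0, 0, 0, 0, 1], [0, 0, 0, 0, 0, 0, 1], [0, 0, 0, 0, 0, 0, 1], [0, 0, 0, 0, 0, 0, 1], [0, 0, 0, 0, -0.3, 0, 1], [0, 0, 0, 0, -0.8, 0, 1], [0, 0, 0, 0, -1, 0, 1], [0, 0, 0, 0, -1, 0, 1]])

```text
time_s: 14.45
eef_pos: [0.459, -0.1395, 0.1731]
eef_rot: [-0.5, 0.5, -0.499, 0.5]
wrist_force: [0.5, -0.4, -0.4]
opening: 1.001
```

Emit:
step_arm(commands=[[0, 0, 0, 0, -1, 0, 1], [0, 0, 0, 0, -0.8, 0, 1], [0, 0, 0, 0, -0.4, 0, 1], [0, 0, 0, 0, 0, 0, 1]])

```text
time_s: 14.85
eef_pos: [0.4601, -0.1401, 0.2397]
eef_rot: [-0.501, 0.499, -0.498, 0.502]
wrist_force: [-0.3, -0.6, 0.3]
opening: 0.995
```

```bash
python3 - <<'E'
from tgt import *
show((.509,.2562,.20),Rt(yaw(29.9)))
im,W=cloud("wrist");cv2.imwrite("pics/w8.png",im)
E
```

```text
t 14.85 pos [ 0.4601 -0.1401  0.2397] F [-0.25 -0.55  0.31] op 0.995
turn units [-0.04 -4.98  0.04] shift(new frame) [-10.64   1.32   8.  ] shift(old) [-13.21   1.29   1.63]
```

View pics/w8.png

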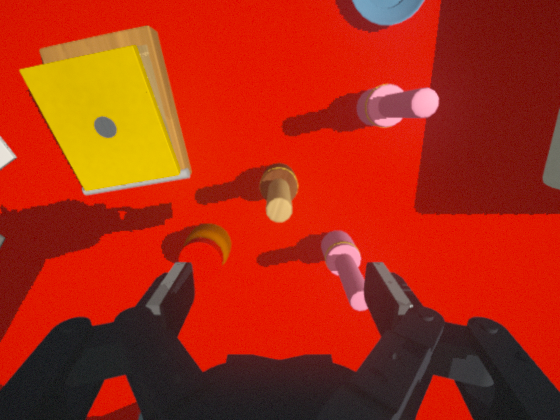

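The mallet stands upright and alone at (279,190). Moving to the holder.

Emit:
step_arm(commands=[[0, 0, 0, -0.9, 0, 0.1, 1], [0, 0, 0, -1, 0, 0.12, 1], [0, 0, 0, -1, 0, 0.12, 1], [0, 0, 0, -1, 0, 0.13, 1], [0, 0, 0, -1, 0, 0.13, 1], [0, 0, 0, -1, 0, 0.13, 1], [0, 0, 0, -1, 0, 0.13, 1], [0, 0, 0, -1, 0, 0.13, 1], [0, 0, 0, -1, 0, 0.13, 1], [0, 0, 0, -1, 0, 0.13, 1]])

```text
time_s: 15.9
eef_pos: [0.4953, 0.1586, 0.2353]
eef_rot: [-0.499, 0.501, -0.5, 0.5]
wrist_force: [0.3, -0.6, 0.5]
opening: 0.996
```

Emit:
step_arm(commands=[[0, 0, 0, -1, 0, 0.13, 1], [0, 0, 0, -1, 0, 0.13, 1], [0, -0.5, 0, -1, 0, 0.1, 1], [0, -0.9, 0, -0.3, 0, 0, 1], [0, -0.9, 0, 0, 0, 0, 1], [0, -0.9, 0, 0, 0, 0, 1], [0, -0.9, 0, 0, 0, 0, 1], [0, -0.88, 0, 0, 0, 0, 1], [0, 0, 0, 0, 0, 0, 1], [0, 0, 0, 0, 0, 0, 1]])

```text
time_s: 16.9
eef_pos: [0.506, 0.2562, 0.2359]
eef_rot: [-0.611, 0.612, -0.355, 0.355]
wrist_force: [0.2, 0.6, -0.0]
opening: 0.993
```

```bash
cat > hold.py <<'E'
from tgt import *
def holder(im,W,c0=(.51,.256)):
    hsv=cv2.cvtColor(im,cv2.COLOR_BGR2HSV)
    reg=(abs(W[...,0]-c0[0])<.07)&(abs(W[...,1]-c0[1])<.07)
    g=reg&(hsv[...,0]>40)&(hsv[...,0]<80)&(hsv[...,1]>100)
    m=reg&(hsv[...,1]<70)&(hsv[...,2]>90)&(abs(W[...,2]-.009)<.006)
    P=W[m|(g&(abs(W[...,2]-.009)<.006))];r=cv2.minAreaRect(P[:,:2].astype('f4'));print("plate",r,P[:,2].mean())
    P=W[g&(W[...,2]>.038)];r=cv2.minAreaRect(P[:,:2].astype('f4'));print("fin",r,P[:,2].mean())
E
python3 - <<'E'
from hold import *
show((.509,.2562,.20),Rt(yaw(29.9)))
im,W=cloud("wrist");cv2.imwrite("pics/w9.png",im);holder(im,W)
E
```

```text
t 16.9 pos [0.506  0.2562 0.2359] F [ 0.22  0.59 -0.04] op 0.993
turn units [ 0.01 -0.02  0.01] shift(new frame) [0.05 1.2  0.09] shift(old) [0.05 1.2  0.09]
plate ((0.5099653601646423, 0.2575700879096985), (0.08795749396085739, 0.07578065991401672), 29.80740737915039) 0.009331478682638717
fin ((0.5089924335479736, 0.2596701681613922), (0.04167008772492409, 0.12540215253829956), 29.941001892089844) 0.0514725055296512
```

View pics/w9.png

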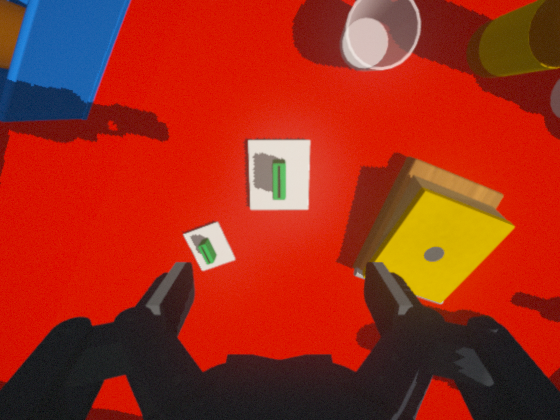

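The larger holder is at (278,175), squared to the tool, and the smaller one at (208,247) is clear of the fingers. Descending.

Emit:
step_arm(commands=[[0, 0, 0, 0.03, 0.6, 0.12, 1], [0, 0, 0, 0, 1, 0, 1], [0, 0, 0, 0, 1, 0, 1], [0, 0, 0, 0, 1, 0, 1], [0, 0, 0, 0, 1, 0, 1], [0, 0, 0, 0, 1, 0, 1], [0, 0, 0, 0, 0.7, 0, 1], [0, 0, 0, 0, 0.4, 0, 1], [0, 0, 0, 0, 0, 0, 1], [0, 0, 0, 0, 0, 0, 1]])

```text
time_s: 17.95
eef_pos: [0.5112, 0.2574, 0.037]
eef_rot: [0.612, -0.612, 0.353, -0.355]
wrist_force: [0.1, -0.5, -0.3]
opening: 1.004
```

```bash
python3 - <<'E'
from hold import *
show((.5095,.257,.015),Rt(yaw(29.85)))
im,W=cloud("wrist");cv2.imwrite("pics/w10.png",im);holder(im,W)
E
```

```text
t 17.95 pos [0.5112 0.2574 0.037 ] F [ 0.06 -0.47 -0.3 ] op 1.004
turn units [-0.02  0.01  0.02] shift(new frame) [-0.02  0.73 -0.06] shift(old) [-0.02  0.73 -0.06]
plate ((0.5096955895423889, 0.25732913613319397), (0.09035792946815491, 0.07624798268079758), 29.953357696533203) 0.009621737049992177
fin ((0.509999692440033, 0.25579115748405457), (0.04263821989297867, 0.11746296286582947), 23.385665893554688) 0.04478611557928963
```

View pics/w10.png

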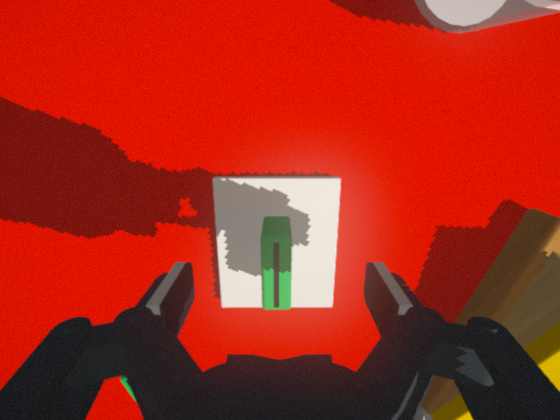

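The fin at (277,262) is centred between the pads. Going down, then closing.

Emit:
step_arm(commands=[[0, 0, 0, -0.01, 0.4, -0.05, 1], [0, 0, 0, 0, 0.33, 0, 1], [0, 0, 0, 0, 0, 0, 1], [0, 0, 0, 0, 0, 0, 1], [0, 0, 0, 0, 0, 0, 0.3], [0, 0, 0, 0, 0, 0, 0.3], [0, 0, 0, 0, 0, 0, 0.3], [0, 0, 0, 0, 0, 0, 0], [0, 0, 0, 0, 0, 0, 0], [0, 0, 0, 0, 0, 0, 0]])

```text
time_s: 19.0
eef_pos: [0.5096, 0.2569, 0.0148]
eef_rot: [0.612, -0.612, 0.353, -0.355]
wrist_force: [-0.6, 0.2, 1.9]
opening: 0.179
```

Emit:
step_arm(commands=[[0, 0, 0, 0, 0, 0, 0], [0, 0, 0, 0, 0, 0, 0], [0, 0, 0, 0, 0, 0, 0]])

```text
time_s: 19.3
eef_pos: [0.5096, 0.2568, 0.0148]
eef_rot: [0.612, -0.612, 0.353, -0.355]
wrist_force: [0.5, -0.5, 3.8]
opening: 0.176
```

Emit:
step_arm(commands=[[0, 0, 0, 0, -0.2, 0, 0], [0, 0, 0, 0, -0.5, 0, 0], [0, 0, 0, 0, -0.8, 0, 0], [0, 0, 0, 0, -1, 0, 0], [0, 0, 0, 0, -1, 0, 0], [0, 0, 0, 0, -0.7, 0, 0], [0, 0, 0, 0, -0.3, 0, 0], [0, 0, 0, 0, 0, 0, 0], [0, 0, 0, 0, 0, 0, 0]])

```text
time_s: 20.2
eef_pos: [0.5083, 0.2567, 0.1487]
eef_rot: [-0.612, 0.612, -0.354, 0.354]
wrist_force: [0.1, 0.5, -2.0]
opening: 0.176
```

```bash
python3 - <<'E'
from hold import *
im,W=cloud("wrist");cv2.imwrite("pics/w11.png",im)
show(fc+n*(.0148+.05),RF)
o=ctrl.get_obs();T=RT(o["eef_rot"]).as_matrix()
# plate in tool frame
L=(W-o["eef_pos"])@T
hsv=cv2.cvtColor(im,cv2.COLOR_BGR2HSV)
m=(hsv[...,1]<70)&(hsv[...,2]>70)&(abs(L[...,0])<.06)&(abs(L[...,2])<.06)&(abs(L[...,1]-.006)<.01)
from meas import plane
P=L[m];c,nn,s,k=plane(P[:,[0,2,1]]);print("plate tool-frame centre(x,z,y)",c,"n",nn,s,k)
Q=P[abs((P[:,[0,2,1]]-c)@nn)<.004];print(cv2.minAreaRect(Q[:,[0,2]].astype('f4')))
E
```

```text
t 20.25 pos [0.508  0.2566 0.1481] F [ 1.03  0.4  -1.11] op 0.176
turn units [ 2.37  3.4  -0.42] shift(new frame) [ 6.97  0.79 -1.26] shift(old) [ 6.17  1.08 -3.4 ]
plate tool-frame centre(x,z,y) [0.00099951 0.02161844 0.00584293] n [-2.93692671e-04 -1.95932963e-03  9.99998037e-01] 0.0006355296736604506 10958
((0.0008453056216239929, 0.009301897138357162), (0.07611037790775299, 0.07178471237421036), 0.2891257107257843)
```

View pics/w11.png

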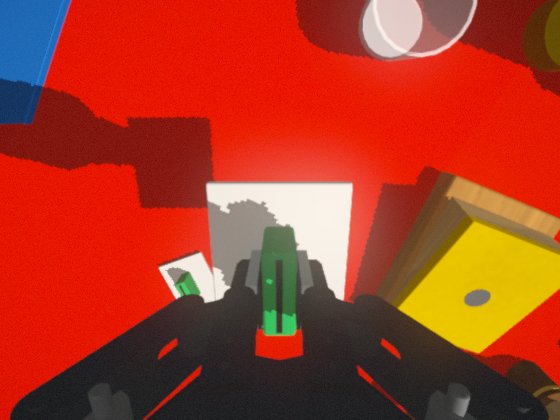

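The holder hangs true in the tool frame (tilt 2 mrad, yaw 0.3°, offset under 1 mm). Turning to the face, then moving to a hover.

Emit:
step_arm(commands=[[0.47, 0.68, -0.08, 0, 0, 0, 0], [0.47, 0.68, -0.08, 0, 0, 0, 0], [0.47, 0.68, -0.08, 0, 0, 0, 0], [0.48, 0.68, -0.09, 0, 0, 0, 0], [0.48, 0.68, -0.09, 0, 0, 0, 0], [0, 0, 0, 0, 0, 0, 0]])

```text
time_s: 20.85
eef_pos: [0.5065, 0.2565, 0.1472]
eef_rot: [0.602, -0.469, 0.397, -0.511]
wrist_force: [-1.2, 0.1, -1.3]
opening: 0.18
```

Emit:
step_arm(commands=[[0, 0, 0, 0.7, 0, -0.3, 0], [0, 0, 0, 0.9, 0, -0.4, 0], [0, 0, 0, 0.9, 0, -0.4, 0], [0, 0, 0, 0.9, 0, -0.4, 0], [0, 0, 0, 0.9, 0, -0.4, 0], [0, 0, 0, 0.9, 0, -0.4, 0], [0, 0, 0, 0.9, 0, -0.3, 0], [0, 0, 0, 0.8, 0, -0.2, 0], [0, 0, 0, 0, 0, 0, 0], [0, 0, 0, 0, 0, 0, 0]])

```text
time_s: 21.85
eef_pos: [0.4625, 0.0389, 0.1283]
eef_rot: [0.602, -0.467, 0.397, -0.511]
wrist_force: [0.6, 0.2, -1.6]
opening: 0.174
```

```bash
python3 - <<'E'
from hold import *
from meas import face
o=ctrl.get_obs()
im,W=cloud("wrist");cv2.imwrite("pics/w12.png",im);np.savez("w12.npz",im=im,W=W)
c,nn=face(im,W)
show(fc+n*(.0148+.03),RF)
E
```

```text
c [0.5567 0.0529 0.0611] n [-0.245  -0.0407  0.9687] slope 0.251 yaw from n 0.165 s 0.0007 14807
 rect [0.1387 0.1195] 9.96 centre [0.5278 0.0487 0.0536] peg [0.4449 0.0892 0.2185] 55 h 0.1784 peg rel -0.0404 0.0473
t 21.9 pos [0.4625 0.0395 0.1283] F [ 0.52  0.74 -0.66] op 0.177
turn units [-0.01  0.   -0.  ] shift(new frame) [0.08 1.48 1.5 ] shift(old) [0.08 1.48 1.5 ]
```

View pics/w12.png

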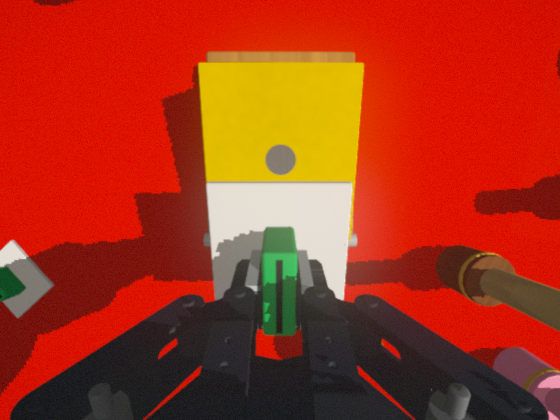

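```bash
python3 - <<'E'
from hold import *
z=np.load("w12.npz");im,W=z["im"],z["W"]
hsv=cv2.cvtColor(im,cv2.COLOR_BGR2HSV)
m=(hsv[...,1]<120);m[:140]=0;m[179:]=0;m[:,255:305]&=True;m[:,:255]=0;m[:,305:]=0
P=W[m];print(m.sum(),P.mean(0).round(4),P.std(0).round(4),"h over face",np.median((P-fc)@n).round(4))
r=cv2.minAreaRect(P[:,:2].astype('f4'));print(r)
h=(W-fc)@n
hsv2=hsv
y=(hsv[...,0]>22)&(hsv[...,0]<35)&(hsv[...,1]>150)&(np.linalg.norm(W-P.mean(0),axis=-1)<.02)
print("yellow around h",np.median(h[y]).round(4))
o=ctrl.get_obs();T=RT(o["eef_rot"]).as_matrix();L=(W-o["eef_pos"])@T
w=(hsv[...,1]<70)&(hsv[...,2]>70)&(abs(L[...,0])<.06)&(abs(L[...,2])<.06)&(abs(L[...,1]-.006)<.006)
Q=L[w];r=cv2.minAreaRect(Q[:,[0,2]].astype('f4'));print("plate",r, "top edge z",np.percentile(Q[:,2],99.7),"y",np.median(Q[:,1]),"x",Q[:,0].min(),Q[:,0].max())
print("peg in tool",((P-o["eef_pos"])@T).mean(0))
E
```

```text
698 [nan nan nan] [nan nan nan] h over face nan
((0.529462993144989, 0.04874969273805618), (0.019166994839906693, 0.019338324666023254), 45.94256591796875)
yellow around h nan
plate ((0.0005359239876270294, 0.010261552408337593), (0.07030803710222244, 0.07632172852754593), 89.95692443847656) top edge z 0.045134929735401064 y 0.005966779321075157 x -0.037620102427542254 0.03871209315408327
peg in tool [nan nan nan]
  return _methods._mean(a, axis=axis, dtype=dtype,
  ret = ret.dtype.type(ret / rcount)
```

```bash
python3 - <<'E'
from hold import *
z=np.load("w12.npz");im,W=z["im"],z["W"]
hsv=cv2.cvtColor(im,cv2.COLOR_BGR2HSV)
m=(hsv[...,1]<150);m[:140]=0;m[179:]=0;m[:,:255]=0;m[:,305:]=0
P=W[m];P=P[~np.isnan(P).any(1)];c=np.median(P,0);h=(W-fc)@n
r=cv2.minEnclosingCircle(P[:,:2].astype('f4'))
print(P.mean(0).round(4),r,"h",np.median((P-fc)@n).round(4))
y=(hsv[...,0]>22)&(hsv[...,0]<35)&(hsv[...,1]>150)&(np.linalg.norm(W-c,axis=-1)<.02);print("yellow h",np.nanmedian(h[y]).round(4))
o=ctrl.get_obs();T=RT(o["eef_rot"]).as_matrix()
pc=np.array([*P[:,:2].mean(0),P[:,2].mean()])
print("peg in tool units",(T.T@(pc-o["eef_pos"])/.03))
E
```

```text
[0.5273 0.0488 0.0537] ((0.5272786021232605, 0.048795074224472046), 0.01190869603306055) h 0.0005
yellow h 0.0003
peg in tool units [0.04838631 2.95249471 1.49484676]
```

The peg is flush with the face (0.2 mm apart in depth) and its centre matches the face centre. Moving over it and approaching.

Emit:
step_arm(commands=[[0, 0, 0, 0.03, 0, 0.4, 0], [0, 0, 0, 0, 0.2, 0.6, 0], [0, 0, 0, 0, 0.5, 0.4, 0], [0, 0, 0, 0, 0.7, 0.09, 0], [0, 0, 0, 0, 0.5, 0, 0], [0, 0, 0, 0, 0.2, 0, 0], [0, 0, 0, 0, 0.1, 0, 0], [0, 0, 0, 0, 0, 0, 0], [0, 0, 0, 0, 0, 0, 0]])

```text
time_s: 22.8
eef_pos: [0.5222, 0.0483, 0.0766]
eef_rot: [0.603, -0.467, 0.396, -0.512]
wrist_force: [0.6, 0.4, -0.5]
opening: 0.173
```

```bash
sed -i 's/^fc=.*/fc=np.array([.5275,.0487,.0535])/;s/^sl=.*/sl=.2508;yw=.165/' tgt.py; python3 - <<'E'
from hold import *
ex=RF[:,2];tx=RF[:,0]
show(fc+n*.0148-tx*.0006,RF)
im,W=cloud("wrist");cv2.imwrite("pics/w13.png",im)
o=ctrl.get_obs();T=RT(o["eef_rot"]).as_matrix();L=(W-o["eef_pos"])@T
hsv=cv2.cvtColor(im,cv2.COLOR_BGR2HSV)
from meas import face
face(im,W)
im,W=cloud("scene");cv2.imwrite("pics/s13.png",cv2.resize(im[150:240,210:340],None,fx=6,fy=6))
E
```

```text
t 22.8 pos [0.5222 0.0483 0.0766] F [ 0.56  0.38 -0.5 ] op 0.173
turn units [-0.03 -0.    0.01] shift(new frame) [-0.    0.3  -0.02] shift(old) [-0.    0.3  -0.02]
c [0.5671 0.0493 0.0635] n [-0.2441 -0.0403  0.9689] slope 0.25 yaw from n 0.164 s 0.0006 12117
 rect [0.1392 0.1194] 9.75 centre [0.5275 0.048  0.0535] peg [0.5043 0.0975 0.1689] 93 h 0.1155 peg rel 0.0051 0.0543
```

View pics/w13.png

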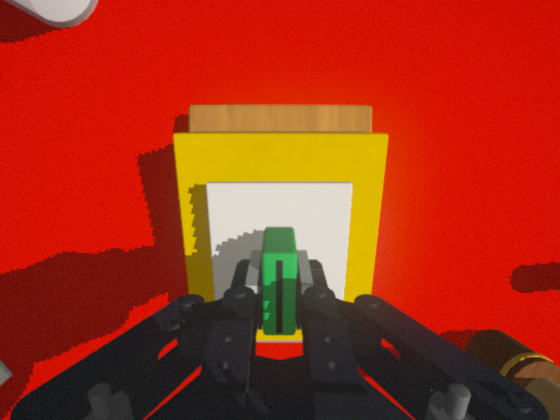

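View pics/s13.png

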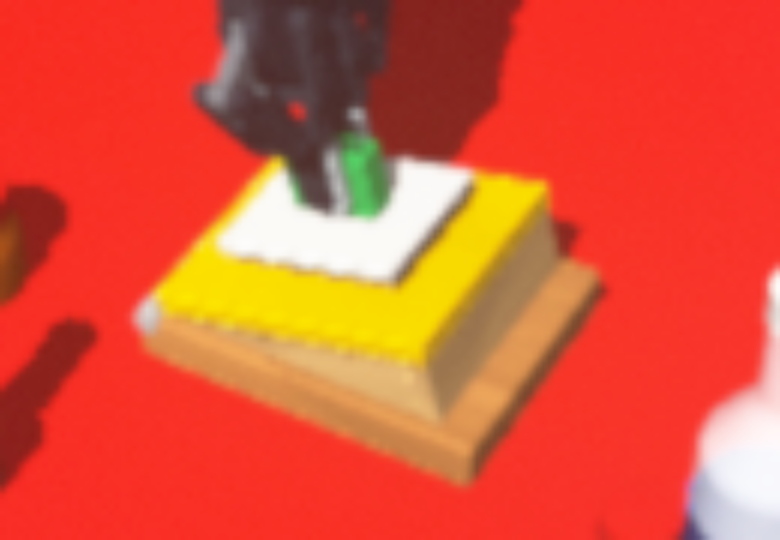

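The holder is centred and square, about 9 mm above the face. Closing in with small steps.

Emit:
step_arm(commands=[[0, 0, 0, 0, 0.1, -0.02, 0], [0, 0, 0, 0, 0.08, 0, 0], [0, 0, 0, 0, 0.05, 0, 0], [0, 0, 0, 0, 0, 0, 0], [0, 0, 0, 0, 0, 0, 0]])

```text
time_s: 23.4
eef_pos: [0.5227, 0.0484, 0.069]
eef_rot: [0.603, -0.467, 0.396, -0.511]
wrist_force: [-1.1, 0.3, -2.4]
opening: 0.174
```

```bash
cat > f.py <<'E'
from hold import *
fs=np.array([ctrl.get_obs()["wrist_force"]])
show(fc+n*.0148-RF[:,0]*.0006,RF)
print("Fn",(fs.mean(0)@n).round(2),"F up",(fs.mean(0)@RF[:,2]).round(2),"F x",(fs.mean(0)@RF[:,0]).round(2))
E
python3 f.py
```

```text
t 23.4 pos [0.5227 0.0484 0.069 ] F [-1.11  0.3  -2.42] op 0.174
turn units [-0.01 -0.01  0.01] shift(new frame) [-0.    0.05  0.03] shift(old) [-0.    0.05  0.03]
Fn -2.09 F up -1.62 F x -0.48
```

Emit:
step_arm(commands=[[0, 0, 0, 0, 0.03, 0.02, 0], [0, 0, 0, 0, 0, 0, 0], [0, 0, 0, 0, 0, 0, 0]])

```text
time_s: 23.7
eef_pos: [0.5236, 0.0485, 0.0683]
eef_rot: [0.603, -0.467, 0.396, -0.511]
wrist_force: [0.3, 0.1, -1.2]
opening: 0.175
```

Emit:
step_arm(commands=[[0, 0, 0, 0, 0.02, 0, 0], [0, 0, 0, 0, 0, 0, 0], [0, 0, 0, 0, 0, 0, 0]])

```text
time_s: 24.0
eef_pos: [0.5239, 0.0485, 0.068]
eef_rot: [0.603, -0.467, 0.396, -0.511]
wrist_force: [-0.7, -0.1, 2.5]
opening: 0.178
```

```bash
python3 f.py
```

```text
t 24.0 pos [0.5239 0.0485 0.068 ] F [-0.7  -0.11  2.53] op 0.178
turn units [-0.02 -0.01  0.01] shift(new frame) [-0.01  0.   -0.  ] shift(old) [-0.01  0.   -0.  ]
Fn 2.62 F up -0.06 F x -0.0
```

Emit:
step_arm(commands=[[0, 0, 0, 0, 0.02, 0, 0], [0, 0, 0, 0, 0, 0, 0], [0, 0, 0, 0, 0, 0, 0]])

```text
time_s: 24.3
eef_pos: [0.5239, 0.0486, 0.0679]
eef_rot: [0.603, -0.467, 0.396, -0.511]
wrist_force: [-7.3, -0.3, 10.1]
opening: 0.175
```

```bash
python3 f.py
```

```text
t 24.3 pos [0.5239 0.0486 0.0679] F [-7.34 -0.29 10.12] op 0.175
turn units [-0.01 -0.    0.01] shift(new frame) [-0.  0. -0.] shift(old) [-0.  0. -0.]
Fn 11.61 F up -4.55 F x -0.92
```

Emit:
step_arm(commands=[[0, 0, 0, 0, -0.004, -0.006, 0], [0, 0, 0, 0, 0, 0, 0], [0, 0, 0, 0, 0, 0, 0]])

```text
time_s: 24.6
eef_pos: [0.5239, 0.0486, 0.0679]
eef_rot: [0.603, -0.467, 0.396, -0.511]
wrist_force: [-4.4, 0.4, 7.2]
opening: 0.178
```

```bash
python3 f.py
```

```text
t 24.6 pos [0.5239 0.0486 0.0679] F [-4.42  0.38  7.16] op 0.178
turn units [-0.02 -0.01  0.01] shift(new frame) [-0.  0. -0.] shift(old) [-0.  0. -0.]
Fn 8.0 F up -2.39 F x -1.1
```

Emit:
step_arm(commands=[[0, 0, 0, 0, 0, 0, 0], [0, 0, 0, 0, 0, 0, 0], [0, 0, 0, 0, 0, 0, 0], [0, 0, 0, 0, 0, 0, 0], [0, 0, 0, 0, 0, 0, 0]])

```text
time_s: 25.1
eef_pos: [0.5239, 0.0486, 0.0679]
eef_rot: [0.603, -0.467, 0.396, -0.511]
wrist_force: [-4.4, 0.3, 7.8]
opening: 0.175
```

```bash
python3 f.py;  python3 - <<'E'
from hold import *
from meas import plane,face
im,W=cloud("wrist");cv2.imwrite("pics/w14.png",im)
c,nn=face(im,W)
hsv=cv2.cvtColor(im,cv2.COLOR_BGR2HSV)
h=(W-c)@nn
o=ctrl.get_obs();T=RT(o["eef_rot"]).as_matrix();L=(W-o["eef_pos"])@T
w=(hsv[...,1]<70)&(hsv[...,2]>70)&(abs(L[...,0])<.06)&(abs(L[...,2])<.06)&(abs(L[...,1]-.006)<.006)
Q=W[w];c2,n2,s,k=plane(Q);print("plate n",n2.round(4),"angle to face deg",np.degrees(np.arccos(n2@nn)).round(2),"plate top height",np.median(h[w]).round(4))
print("plate rect tool",cv2.minAreaRect(L[w][:,[0,2]].astype('f4')), "top edge z",np.percentile(L[w][:,2],99.7))
print("face centre in tool xz",(T.T@(fc-o["eef_pos"])).round(4))
im,W=cloud("scene");cv2.imwrite("pics/s14.png",im)
im,W=cloud("top");cv2.imwrite("pics/t14.png",im)
print(ctrl.get_obs()["wrist_force"]@n)
E
```

```text
t 25.1 pos [0.5239 0.0486 0.0679] F [-4.43  0.29  7.76] op 0.175
turn units [-0.02 -0.01  0.01] shift(new frame) [-0.  0. -0.] shift(old) [-0.  0. -0.]
Fn 8.59 F up -2.26 F x -1.02
c [0.564  0.0513 0.0627] n [-0.2443 -0.0403  0.9689] slope 0.2502 yaw from n 0.163 s 0.0006 14232
 rect [0.1447 0.1199] 9.67 centre [0.5249 0.0477 0.0527] peg [0.5073 0.0965 0.1592] 117 h 0.1055 peg rel 0.0085 0.0532
plate n [-0.242  -0.0404  0.9694] angle to face deg 0.13 plate top height 0.009
plate rect tool ((0.0004653222858905792, 0.00995500199496746), (0.07074739038944244, 0.07601764053106308), 89.83137512207031) top edge z 0.045032169582758526
face centre in tool xz [ 0.0005  0.0148 -0.0001]
8.460121631103044
```

View pics/s14.png

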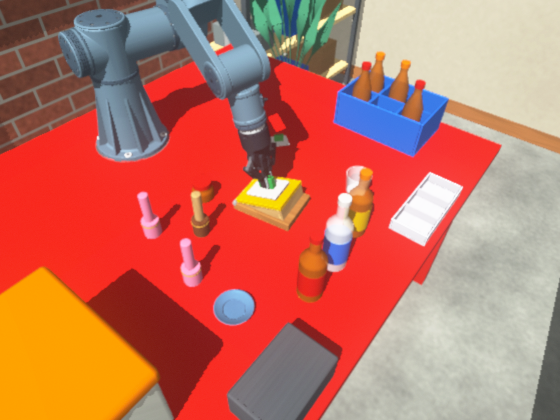

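View pics/w14.png

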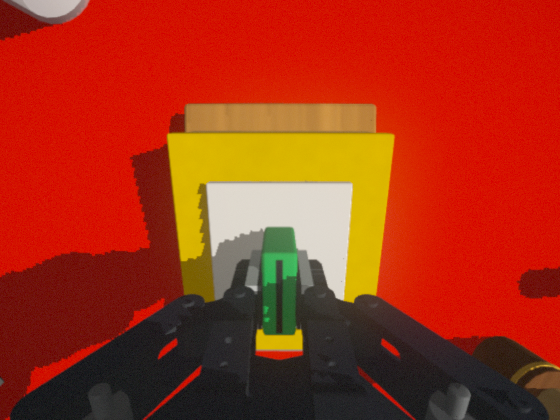

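Emit:
step_arm(commands=[[0, 0, 0, 0, 0.003, 0, 0], [0, 0, 0, 0, 0, 0, 0], [0, 0, 0, 0, 0, 0, 0], [0, 0, 0, 0, 0, 0, 0], [0, 0, 0, 0, 0, 0, 0]])

```text
time_s: 25.75
eef_pos: [0.5239, 0.0486, 0.0679]
eef_rot: [0.603, -0.467, 0.396, -0.511]
wrist_force: [-5.8, -0.7, 9.2]
opening: 0.172
```

```bash
python3 f.py
```

```text
t 25.75 pos [0.5239 0.0486 0.0679] F [-5.79 -0.74  9.17] op 0.172
turn units [-0.02 -0.    0.01] shift(new frame) [-0.  0. -0.] shift(old) [-0.  0. -0.]
Fn 10.33 F up -3.37 F x -0.22
```

The press is steady at about 10 N, the plate is flush, and the mallet is standing. Handing in.

```bash
python3 -c "
from bench import ctrl
print(ctrl.hand_in())"
```

```text
the job is handed in; nothing more can be done
None
```

The job is done and handed in at about 25.8 s of the 61 s allowed. The arm is still gripping and pressing the holder on the sloped face.

- **Peg:** I drove it home with the wooden mallet, tilted to the 0.25 rad slope. Depth afterwards put its top within 0.2 mm of the face.
- **Press force on the peg:** when the mallet met the face, the push briefly read about 26 N along the normal, just over the 25 N hinge figure. The slope measured the same afterwards (0.250–0.251 rad), so the hinge did not move.
- **Mallet:** it stands upright and released on the red table near (0.46, −0.14). That is a clear spot, not its original place.
- **Holder:** I gripped the larger one by its fin and laid it over the peg. The last checks put it within 1 mm of the face centre, within about 0.3° of square and 0.13° of flat. The plate top is 9.0 mm above the face, which means it is flush.
- **Press on the holder:** the last reading was 10.3 N along the normal, or about 11 N allowing for the holder's weight. There was also about 3 N of sideways load along the slope.
- **Other things on the table:** the bottles and crockery were not touched and looked undisturbed in the last scene picture. I did not re-measure them.

One check disagreed: with the holder covering part of the face, the last fit of the face's outline put its centre 2.6 mm lower on the slope. I trusted the four earlier wrist-camera fits, three of them with the face less covered, which all agreed within about 1 mm.

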